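# Load a test tile under the glazing jig's spring clip

## Task

Load the test tile that lies in the glazing jig: press the long tread of the spring clip down with one fingertip to open the clip and, keeping it held down, push the tile along the channel with the other fingertip, under the clip's jaw, until it is fully home against the end stop. Then let the clip spring shut on the tile and take the hand clear. Only press and push: do not pick up or tip the tile, and leave everything else on the table where it is.

Things in the scene. Friction and masses are not known exactly. Their poses are not given: they have to be found in the camera images.
- jig: Dark wooden glazing jig, fixed to the table, x -145 to 45, y -62 to 63 mm. Origin: on the table under the centre of the tile's seat; +x is the way a tile is pushed home, +z up. Its bed (top at z = 14 mm) is a channel with centre line y = -25 mm between two rails 5 mm high (inner faces y = -47.5 and -2.5, x -140 to 25 mm). A steel spring clip is mounted on it
- stop (a point): End of the channel: foot of the end stop's face, at bed level on the centre line (jig x = 25, y = -25, z = 14 mm). The stop is an aluminium bar 8 mm high above the bed
- shaft (a point): Middle of the clip's shaft, an 8 mm rod along the jig's x at jig y = 0, z = 22 mm, on which the clip rocks. It runs between two bearing blocks, tops at z = 28 mm, at jig x = -136 and 19 mm; it lies between the channel (-y side) and the tread (+y side)
- jaw (a point): Middle of the underside of the clip's jaw, a steel block (16 mm along jig x, 10 mm along y) on an arm over the channel; moves with the clip. Shut: jig x = 0, y = -29, z = 18 mm, only 4 mm above the bed, barring the way to a tile. The arm's top is at z = 38 mm shut, about 50 mm fully open
- tread_mid (a point): Middle of the top of the clip's tread, a flat steel plate beside the channel, jig x -125 to -15 mm, 26 mm wide. At rest jig x = -70, y = 37.5, z = 33 mm, sloping up outwards; fully pressed z = 17.5 mm, nearly level, 3.5 mm above the bed: tips 64 mm apart, one on it and one in the channel, are then level and the latter meets the tile's end. The pressing tip can slide along it
- clip (a joint): Angle of the spring clip, rad: 0 shut, grows as the tread is pressed down, hard stop at 0.40 (fully open, jaw more than 3 mm clear of the tile's top). About 0.25 when the jaw rests on a tile. The spring takes about 2.5 N on the tread to start, 7 N at the stop, and shuts the clip when let go
- tile: Bare clay test tile, 50 mm along its x, 40 mm along its y, 10 mm thick, about 45 g, lying flat and loose in the jig's channel on the -x side of the jaw, its centre 42 to 62 mm short of its seat. Origin: centre of underside. Home in its seat its origin is at jig x = 0, y = about -25, z = 14 mm, its front end against the end stop
- spare_tile: another bare clay test tile, same size, lying on the table beyond the jig's end stop; leave alone. Origin: centre of underside
- round_tile: round clay tile, 56 mm across, 10 mm thick, on the table near the jig; leave alone. Origin: centre of underside
- jar: lidded glaze jar, 60 mm across, 75 mm tall, beside the jig; leave alone. Origin: centre of underside
- mug: white mug, 72 mm across, 80 mm tall, beside the jig; leave alone. Origin: centre of underside
- bowl: bowl, 100 mm across, 45 mm tall, beside the jig; leave alone. Origin: centre of underside
- brush: glaze brush, 160 mm long, lying on the table on the tread's side of the jig; leave alone. Origin: centre of underside
Mind the look-alikes: they are no part of the job. What is shaped like the tile but pink or turquoise is not meant.

How it is judged:
By the outcome, as a careful person would: the job done as asked, in the order asked, and still so for the second after the job is handed in, with the robot touching nothing.
It also fails if it takes over 45 s, if anything falls off the work surface, if the arm or the gripper's body presses on something with over 40 N, if the wrist force passes 120 N, or if a joint passes its speed limit or range.

## Robot

A 6-joint arm with a two-finger parallel gripper is mounted at the origin on the work surface. World frame = base frame: x ahead of the robot, y to its left, z up, the work surface at z = 0. Lengths are in mm, angles in degrees, forces in N, time in s.
With the tool pointing down it reaches from about 300 to 850 mm from the base axis. Payload 4.2 kg.
Tool frame: the origin (TCP) lies at the centre of the arm's flange, where the gripper is bolted on; the fingertips stand 191 mm ahead of it and the grasp point (between the pads) lies 172 mm ahead of it; y points along the fingers, x is the direction in which the jaws open and shut, and the axes are right-handed (so a half turn about y gives the same grasp; the last joint's range is limited). The gripper opens to 91 mm and grips with 3 to 60 N. Pads are 32 mm wide; open, the fingers measure 118 mm over their backs; the gripper's body (76 mm by 178 mm) begins 60 mm behind the grasp point.
Start: joints at [-74.485, 18.312, 89.639, -0, 72.044, -1.146], TCP at [164.861, -550.857, 404.776] pointing down, gripper open.
Joint ranges: [-177.97, 177.97], [-48.28, 115.42], [12.27, 149.76], [-77.06, 257.06], [2.81, 150.46], [-146.56, 146.56]. Speed limits (degrees/s): [147.25, 147.25, 180, 180, 180, 180].

## Interface

Orientations are given as [roll, pitch, yaw] about the fixed x, y, z axes, in that order (R = Rz(yaw) Ry(pitch) Rx(roll)).
In Python, from workcell import env gives the robot as it stands.
- The arm moves only by the tool carry_out, never from a script. Its argument "increments" is a list of rows, each a list of 3 entries, a list of its own where there are three numbers: the turn, a rotation vector about the tool's x, y, z in rad, then the shift along the tool's x, y, z in mm, then the closure, from 0 (fully open) to 1 (shut). In form: [[[wx, wy, wz], [dx, dy, dz], claw], ...]. A call has 1 to 10 rows; each row is the pose to reach, as a shift and turn from the pose commanded when the call began, along the tool's axes at that moment; what a row does not reach only later rows make up. A row lasts 1/12 s, in which the tool goes at most 41.7 mm and 7.16 degrees, less where a joint would pass 70% of its speed; a pose out of reach is approached as far as the arm can. A call with a gripper value outside its range is refused whole. The fingers move at their own pace and stop on an object; "force" is the grip in N (left out, the last holds). Time passes only in rows, so rows that repeat a pose let the fingers close. It gives the time, the measured TCP pose, the force and the opening at its end, in the units of the state.
- env.state(): the state, without advancing time (a new reading comes with each control period).
- env.grab_frame(name): name is "scene" or "top" or "wrist"; returns a dict with "frame" (384x512x3 uint8, blue, green, red), "z_map" (384x512 float32, mm along the optical axis (not along the pixel's ray), 0 where there is no reading), "camera_matrix" (3x3 intrinsics, pixels), "rvec" (rotation vector, rad) and "tvec" (3), from world to camera coordinates, as OpenCV has them; the wrist camera has in their place "hand_eye" (4x4, takes a point from camera to tool coordinates, whose origin is the TCP and whose axes are the tool frame's). Camera axes: x right, y down, z forward; pixel columns grow to the right and rows downward; lengths in mm; the calibration is good to about 2 mm. A picture is of the moment at which its call begins: read the wrist's pose just before it.
- env.job_done(): hands the job in, once; it reports no verdict.
The state is a dict: "time_s": time; "qpos": joint angles; "qvel": joint speeds; "effort": joint torques, N m; "ee_pos": TCP position; "ee_rot": TCP orientation; "force": force on the tool from outside, world axes, zero at the start; "torque": the same for the moment, N m; "gripper_width": finger opening in mm.
Only numpy, scipy, OpenCV 4.12 (cv2) and the standard library are available. Lean on these libraries where they do the work, as an engineer would, in place of code of your own. Each camera call takes 0.05 s, during which the arm holds its last target. There are 200 camera calls.

## Working session

There is one attempt and no reset: what is moved stays moved. The work goes in short steps, Python scripts to look and compute and a tool call to move; the robot and the scene stay as the last step left them, time stands still between calls to the robot, and variables do not carry over. Pictures are saved under pics/ and viewed, about 8 in all and at most 12, crops included, and the job is handed in when it is done.

Besides the shell and the picture viewer there is one more tool, called as name([rows], argument=value, ...), one row to a line, values as JSON. carry_out: Moves the arm, as the interface text tells. Its arguments: {"type":"object","properties":{"increments":{"type":"array","items":{"type":"array"}},"force":{"type":"number"}},"required":["increments"]}

```bash
mkdir -p pics; ls; cat > h.py <<'E'
import numpy as np, cv2
from workcell import env
def pts(f):
    K=f["camera_matrix"];z=f["z_map"];v,u=np.mgrid[:z.shape[0],:z.shape[1]]
    return np.stack([(u-K[0,2])/K[0,0]*z,(v-K[1,2])/K[1,1]*z,z],-1)
def world(f):
    R=cv2.Rodrigues(np.array(f["rvec"],float))[0];t=np.array(f["tvec"],float).ravel()
    return (pts(f)-t)@R
def proj(f,P):
    return cv2.projectPoints(np.array(P,float).reshape(-1,1,3),np.array(f["rvec"],float),np.array(f["tvec"],float),f["camera_matrix"],None)[0].reshape(-1,2)
E
python3 - <<'E'
from h import *
print(env.state())
for n in("top","scene"):
    f=env.grab_frame(n);cv2.imwrite(f"pics/{n}0.png",f["frame"]);np.save(f"pics/{n}0.npy",world(f))
    print(n,f["camera_matrix"].tolist(),f["rvec"],f["tvec"])
E
```

```text
pics
{'time_s': 0.0, 'qpos': array([-7.44834416e+01,  1.83521052e+01,  8.97053915e+01, -5.19306449e-04,
        7.20430046e+01, -1.14722065e+00]), 'qvel': array([-0.05752451, -0.01905229, -0.07113594,  0.00203967,  0.06396466,
        0.01605126]), 'effort': array([-2.89310283e-04, -4.12458229e+01, -2.31973153e+01,  7.24527729e-02,
        4.59156744e-02, -1.63073978e-04]), 'ee_pos': array([ 164.82889881, -550.70421669,  403.92220078]), 'ee_rot': array([-89.99848145,   0.10049109, -73.33605908]), 'force': array([ 0.34808225, -0.23475731,  0.59761531]), 'torque': array([-0.00390906, -0.00427248,  0.03595974]), 'gripper_width': 91.01307428200606}
top [[386.06092048788815, 0.0, 255.8303146897508], [0.0, 386.06092048788815, 198.13399005037013], [0.0, 0.0, 1.0]] [ 2.1317547  -2.10401421  0.21258099] [ 65.40437194 570.6378251  982.38162948]
scene [[466.66179997508686, 0.0, 255.24633087534406], [0.0, 466.66179997508686, 182.84335852354363], [0.0, 0.0, 1.0]] [ 1.23175034  2.19663834 -1.02304377] [ 221.36256201 -290.29398906 1641.25834896]
```

View pics/top0.png

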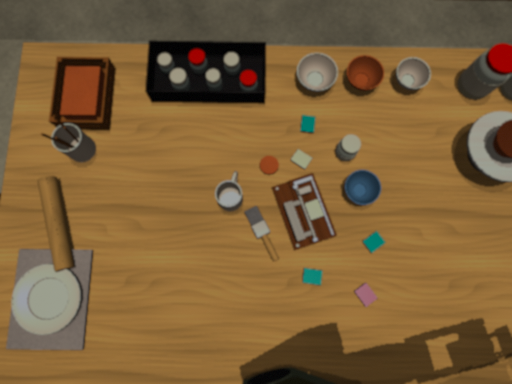

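View pics/scene0.png

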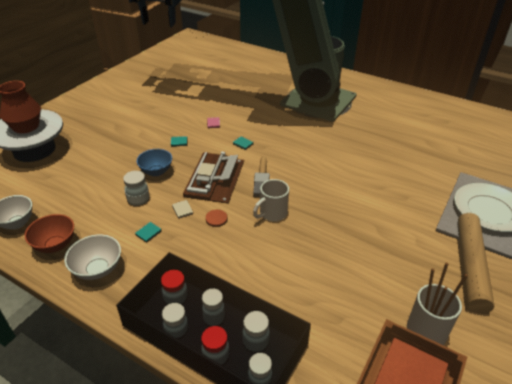

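Top view: jig at (304,211), cream tile in its channel at (314,209), tread (295,222), jaw arm (~302,192). Look-alikes: spare cream tile (301,158) beyond the stop, turquoise (308,124), (374,242), (312,277), pink (366,294), round (269,164). The one in the channel at (314,209) is chosen. Next is a close crop with measurements.

```bash
python3 - <<'E'
from h import *
im=cv2.imread("pics/top0.png");W=np.load("pics/top0.npy")
cv2.imwrite("pics/crop1.png",cv2.resize(im[140:270,210:390],None,fx=4.4,fy=4.4,interpolation=cv2.INTER_CUBIC))
hsv=cv2.cvtColor(im,cv2.COLOR_BGR2HSV)
for (u,v) in [(304,211),(314,209),(295,222),(301,158),(269,164),(229,195),(348,148),(362,188),(262,228)]: print((u,v),hsv[v,u],W[v,u].round(1))
Z=W[...,2]
# jig dark brown mask incl. anything above 8mm in region
reg=np.zeros(Z.shape,bool);reg[165:258,268:342]=1
m=(reg&(Z>8)&(Z<60)).astype(np.uint8)
n,l,s,c=cv2.connectedComponentsWithStats(m);k=1+np.argmax(s[1:,4]);P=W[l==k]
r=cv2.minAreaRect(P[:,:2].astype(np.float32));print("jig",s[k],r,cv2.boxPoints(r).round(1).tolist())
cream=((hsv[...,1]<90)&(hsv[...,1]>25)&(hsv[...,2]>140)&(hsv[...,0]<45)&reg).astype(np.uint8)
n,l,s,c=cv2.connectedComponentsWithStats(cream)
for k in range(1,n):
    if s[k,4]>40: 
        P=W[l==k];print(s[k],c[k],P.mean(0).round(1),cv2.minAreaRect(P[:,:2].astype(np.float32)))
E
```

```text
(304, 211) [ 19  37 109] [542.  -60.7  22.9]
(314, 209) [ 34  43 161] [547.9 -88.3  23.7]
(295, 222) [ 19  36 134] [509.9 -34.7  31.4]
(301, 158) [ 33  53 159] [698.8 -55.6   9.2]
(269, 164) [ 10 204 145] [678.6  36.5  12.5]
(229, 195) [ 90   6 160] [588.  148.9   5.7]
(348, 148) [ 30  36 157] [ 708.3 -175.6   75. ]
(362, 188) [103 128 118] [ 613.  -228.2    7.3]
(262, 228) [ 23  29 158] [494.1  54.8  16.8]
jig [ 284  173   53   72 2183] ((547.3258056640625, -66.09973907470703), (190.31439208984375, 112.49809265136719), 19.981367111206055) [[438.70001220703125, -45.79999923706055], [477.1000061035156, -151.5], [656.0, -86.4000015258789], [617.5, 19.299999237060547]]
[299 187  11   6  44] [304.38636364 189.45454545] [599.8 -60.6  37.5] ((599.912353515625, -60.31438446044922), (11.99638843536377, 29.09585952758789), 22.50786590576172)
[306 200  17  19 217] [314.00460829 208.95391705] [545.8 -86.1  37.8] ((473.6216125488281, -7.460205078125), (50.31477737426758, 266.0386657714844), 42.631797790527344)
```

View pics/crop1.png

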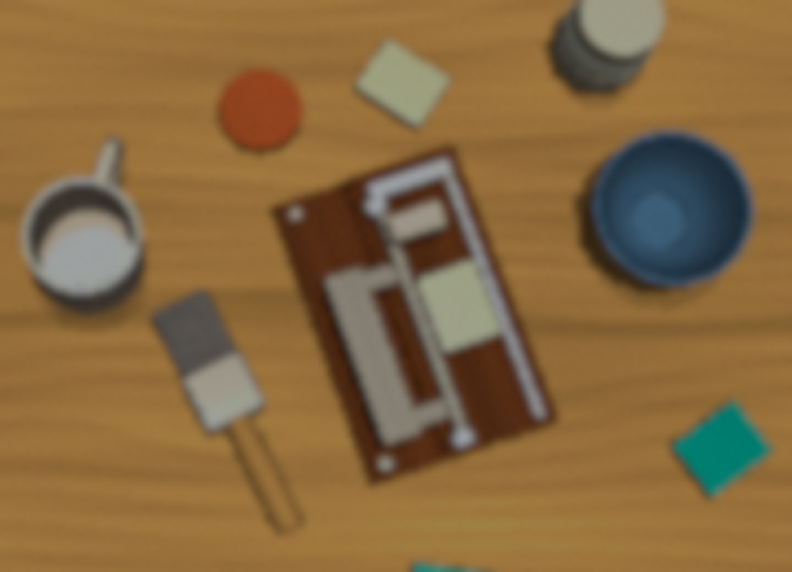

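The crop confirms the target. The cream tile lies in the channel behind the jaw (crop 460,305), and the spare tile lies beyond the stop (402,83). The jig's corners in the crop are (273,208), (455,147), (556,422) and (372,483).

```bash
cat >> h.py <<'E'
def ray(f,uv,z):
    R=cv2.Rodrigues(np.array(f["rvec"],float))[0];t=np.array(f["tvec"],float).ravel()
    d=np.c_[cv2.undistortPoints(np.array(uv,float).reshape(-1,1,2),f["camera_matrix"],None).reshape(-1,2),np.ones(len(uv))]@R
    o=-R.T@t
    return o+d*((z-o[2])/d[:,2])[:,None]
def fit(J,Wd):  # 2D rigid jig->world
    J=np.array(J,float);Wd=np.array(Wd)[:,:2];a=J-J.mean(0);b=Wd-Wd.mean(0)
    th=np.arctan2((a[:,0]*b[:,1]-a[:,1]*b[:,0]).sum(),(a*b).sum());R=np.array([[np.cos(th),-np.sin(th)],[np.sin(th),np.cos(th)]])
    t=Wd.mean(0)-R@J.mean(0);return th,R,t,(J@R.T+t-Wd)
E
python3 - <<'E'
from h import *
from scipy.spatial.transform import Rotation as Ro
f=env.grab_frame("top")
c=lambda p:(np.array(p)+.5)/4.4-.5+[210,140]
q=c([(273,208),(455,147),(556,422),(372,483)])
th,R,t,res=fit([(45,63),(45,-62),(-145,-62),(-145,63)],ray(f,q,14))
print("yaw",np.degrees(th),"t",t,res.round(1).tolist())
T=ray(f,c([(418,276),(471,258),(501,334),(447,354)]),24)[:,:2]
print("tile jig",((T-t)@R).round(1).tolist(),((T.mean(0)-t)@R).round(1))
s=env.state();Rt=Ro.from_euler("xyz",s["ee_rot"],degrees=True).as_matrix()
print(Rt.round(3).tolist())
w=env.grab_frame("wrist");print(w["hand_eye"],w["camera_matrix"])
g=np.r_[R@[-110,5.5]+t,330];print("goal",g,"tool shift",Rt.T@(g-s["ee_pos"]),"turn",Ro.from_matrix(Rt.T@Ro.from_euler("xyz",[-90,0,np.degrees(th)-90],degrees=True).as_matrix()).as_rotvec())
E
```

```text
yaw 19.24871016989695 t [591.80899096 -44.71507722] [[2.3, 1.0], [1.4, 0.4], [-1.0, -2.0], [-2.8, 0.6]]
tile jig [[-30.0, -8.4], [-29.8, -44.1], [-81.3, -45.1], [-82.4, -8.7]] [-55.9 -26.6]
[[0.287, -0.0, 0.958], [-0.958, 0.001, 0.287], [-0.001, -1.0, -0.0]]
[[ 9.99999965e-01  2.60911726e-04  5.33796838e-05  7.92495882e-01]
 [ 1.22063619e-05 -2.45130552e-01  9.69490079e-01  2.10135259e+01]
 [ 2.66036321e-04 -9.69490044e-01 -2.45130546e-01  6.81771286e+01]
 [ 0.00000000e+00  0.00000000e+00  0.00000000e+00  1.00000000e+00]] [[331.49311976   0.         258.34244353]
 [  0.         331.49311976 192.46536126]
 [  0.           0.           1.        ]]
goal [486.14520067 -75.78617992 330.        ] tool shift [-362.79322728   74.61149053  444.00993309] turn [-2.62164808e-05 -4.51681552e-02 -1.33418895e-03]
```

carry_out([
  [[0, -0.045, 0], [-364, 74, 474], 0.44],
  [[0, -0.045, 0], [-364, 74, 474], 0.44],
  [[0, -0.045, 0], [-364, 74, 474], 0.44],
  [[0, -0.045, 0], [-364, 74, 474], 0.44],
  [[0, -0.045, 0], [-364, 74, 474], 0.44],
  [[0, -0.045, 0], [-364, 74, 474], 0.44],
  [[0, -0.045, 0], [-364, 74, 474], 0.44],
  [[0, -0.045, 0], [-364, 74, 474], 0.44],
  [[0, -0.045, 0], [-364, 74, 474], 0.44],
  [[0, -0.045, 0], [-364, 74, 474], 0.44],
])

```text
time_s: 1.03
ee_pos: [407.5, -213.6, 353.4]
ee_rot: [-90.0, -0.0, -70.8]
force: [0.4, -0.9, -0.9]
gripper_width: 51.0
```

carry_out([
  [[0, 0, 0], [-104, 23, 150], 0.44],
  [[0, 0, 0], [-104, 23, 150], 0.44],
  [[0, 0, 0], [-104, 23, 150], 0.44],
  [[0, 0, 0], [-104, 23, 150], 0.44],
  [[0, 0, 0], [-104, 23, 150], 0.44],
  [[0, 0, 0], [-104, 23, 150], 0.44],
  [[0, 0, 0], [-104, 23, 150], 0.44],
])

```text
time_s: 1.62
ee_pos: [514.4, -67.2, 330.1]
ee_rot: [-90.1, 0.0, -70.6]
force: [0.0, -0.7, 0.4]
gripper_width: 50.9
```

```bash
cat >> h.py <<'E'
from scipy.spatial.transform import Rotation as Ro
def wrist(name):
    s=env.state();f=env.grab_frame("wrist")
    T=np.eye(4);T[:3,:3]=Ro.from_euler("xyz",s["ee_rot"],degrees=True).as_matrix();T[:3,3]=s["ee_pos"]
    M=np.linalg.inv(T@f["hand_eye"]);f["rvec"]=cv2.Rodrigues(M[:3,:3])[0];f["tvec"]=M[:3,3]
    cv2.imwrite(f"pics/{name}.png",f["frame"]);np.savez(f"pics/{name}.npz",**f)
    return s,f
E
python3 - <<'E'
from h import *
s,f=wrist("w1");print(s["time_s"],s["ee_pos"],s["ee_rot"],s["force"],s["gripper_width"])
E
```

```text
1.6167 [514.35473241 -67.20189945 330.06724866] [-9.00801790e+01  7.46827411e-03 -7.06244426e+01] [ 0.03943627 -0.65961763  0.4498443 ] 50.94444627821793
```

View pics/w1.png

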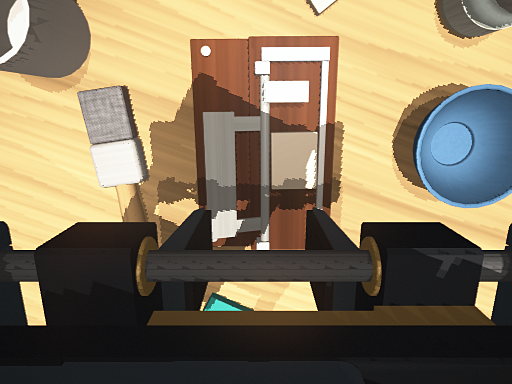

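The wrist view shows the jig's far corners at (190,40) and (339,37). The bearing blocks are at (262,68) and (264,245), the tile spans about (271,132)-(318,189), and the tread runs (205,112)-(235,240).

```bash
python3 - <<'E'
from h import *
f=dict(np.load("pics/w1.npz"))
A=[(190,40),(339,37)];B=[(262,68),(264,245)]
P=np.r_[ray(f,A,14),ray(f,B,28)]
th,R,t,res=fit([(45,63),(45,-62),(19,0),(-136,0)],P);print("yaw",np.degrees(th),t,res.round(1).tolist())
J=lambda uv,z:((ray(f,uv,z)[:,:2]-t)@R).round(1).tolist()
print("tile",J([(271,133),(316,131),(318,189),(271,190)],24))
print("rail",J([(322,61),(320,200)],19),"stop",J([(262,60),(322,60)],22),"tread far edge",J([(204,112),(231,112)],33),"jaw/arm",J([(266,81),(309,102)],38))
W=world(f)
for uv in [(218,150),(290,160),(290,90),(300,200),(240,90)]: 
    p=W[uv[1],uv[0]];print(uv,((p[:2]-t)@R).round(1),p[2].round(1))
E
```

```text
yaw 19.71088553861692 [591.75473622 -45.7512738 ] [[1.5, 3.0], [0.9, -0.0], [0.5, -1.6], [-2.8, -1.3]]
tile [[-32.5, -5.8], [-31.0, -43.9], [-81.6, -47.6], [-82.3, -6.0]]
rail [[25.2, -47.6], [-93.1, -50.7]] stop [[25.8, 1.6], [25.6, -47.0]] tread far edge [[-14.8, 48.8], [-14.9, 26.9]] jaw/arm [[8.4, -1.3], [-7.5, -35.2]]
(218, 150) [-45.7  38.7] 31.8
(290, 160) [-55.7 -22.4] 23.6
(290, 90) [  1.7 -20.2] 36.5
(300, 200) [-94.6 -33.3] 13.2
(240, 90) [ 3.6 20.8] 4.3
```

carry_out([
  [[0, 0, 0], [0, 0, -25], 0.44],
  [[0, 0, 0], [0, 40, -25], 0.44],
  [[0, 0, 0], [0, 75, -25], 0.44],
  [[0, 0, 0], [0, 82, -25], 0.44],
  [[0, 0, 0], [0, 82, -25], 0.44],
  [[0, 0, 0], [0, 82, -25], 0.44],
])

```text
time_s: 2.17
ee_pos: [490.9, -77.0, 249.5]
ee_rot: [-90.0, -0.0, -70.8]
force: [1.1, 0.3, 0.2]
gripper_width: 51.0
```

```bash
python3 - <<'E'
from h import *
s,f=wrist("w2");print(s["time_s"],s["ee_pos"],s["ee_rot"],s["force"],s["gripper_width"])
R=Ro.from_euler("z",19.6,degrees=True).as_matrix()[:2,:2];t=np.array([591.8,-45.5])
print("tcp jig",(s["ee_pos"][:2]-t)@R)
W=world(f);J=(W[...,:2]-t)@R;Z=W[...,2]
m=(np.abs(J[...,1]+25)<12)&(np.abs(Z-24)<3)&(f["z_map"]>0);print("tile x",np.percentile(J[...,0][m],[0,2,98,100]) if m.any() else None)
cv2.imwrite("pics/w2s.png",f["frame"])
E
```

```text
2.1667 [490.86856968 -77.03863992 249.47715967] [-8.99520084e+01 -3.85625664e-02 -7.08357953e+01] [1.10410873 0.31834587 0.21847434] 50.959435704220624
tcp jig [-105.66289243    4.14639595]
tile x [-81.66638236 -80.1389726  -32.00636422  -5.82558599]
```

View pics/w2.png

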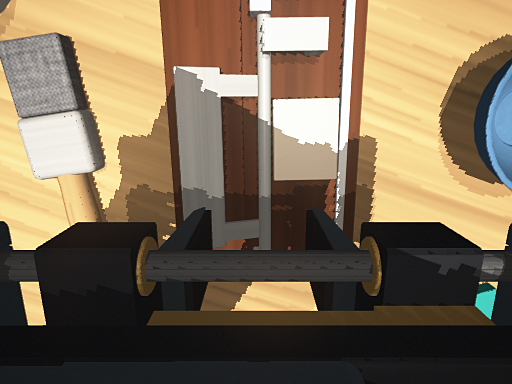

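The tile's rear end is at jig x ≈ -82 (row 180) and the finger front will be at about -90, so the tip clears it. The left finger lines up with the tread and the right one with the channel. I'm going down.

carry_out([
  [[0, -0.007, 0], [-2, 8, 0], 0.44],
  [[0, -0.007, 0], [-2, 16, 0], 0.44],
  [[0, -0.007, 0], [-2, 22, 0], 0.44],
  [[0, -0.007, 0], [-2, 26, 0], 0.44],
  [[0, -0.007, 0], [-2, 29, 0], 0.44],
  [[0, -0.007, 0], [-2, 32, 0], 0.44],
  [[0, -0.007, 0], [-2, 32, 0], 0.44],
  [[0, -0.007, 0], [-2, 32, 0], 0.44],
])

```text
time_s: 2.88
ee_pos: [489.8, -74.0, 216.6]
ee_rot: [-90.0, 0.0, -70.4]
force: [-1.7, 2.4, 4.2]
gripper_width: 51.3
```

carry_out([
  [[0, 0, 0], [0, 2, 0], 0.44],
  [[0, 0, 0], [0, 4, 0], 0.44],
  [[0, 0, 0], [0, 6, 0], 0.44],
  [[0, 0, 0], [0, 7, 0], 0.44],
  [[0, 0, 0], [0, 7, 0], 0.44],
  [[0, 0, 0], [0, 7, 0], 0.44],
])

```text
time_s: 3.38
ee_pos: [489.9, -74.2, 210.0]
ee_rot: [-90.0, 0.0, -70.4]
force: [-1.4, 2.7, 6.7]
gripper_width: 51.4
```

carry_out([
  [[0, 0, 0], [0, 1, 0], 0.44],
  [[0, 0, 0], [0, 2, 0], 0.44],
  [[0, 0, 0], [0, 2, 0], 0.44],
  [[0, 0, 0], [0, 2, 0], 0.44],
])

```text
time_s: 3.72
ee_pos: [489.9, -74.3, 208.6]
ee_rot: [-90.0, -0.0, -70.3]
force: [-3.2, 2.3, 10.6]
gripper_width: 51.0
```

```bash
python3 - <<'E'
from h import *
s,f=wrist("w3");print(s["time_s"],s["ee_pos"],s["force"])
R=Ro.from_euler("z",19.6,degrees=True).as_matrix()[:2,:2];t=np.array([591.8,-45.5])
print("tcp jig",(s["ee_pos"][:2]-t)@R)
W=world(f);J=(W[...,:2]-t)@R;Z=W[...,2]
m=(np.abs(J[...,1]+25)<12)&(np.abs(J[...,0])<5);print("jaw top z",np.median(Z[m]))
m=(np.abs(J[...,1]-37)<6)&(np.abs(J[...,0]+50)<20);print("tread z",np.median(Z[m]))
m=(np.abs(J[...,1]+25)<10)&(np.abs(Z-24)<4)&(J[...,0]<-15);print("tile",np.percentile(J[...,0][m],[1,99]),np.median(Z[m]))
E
```

```text
3.7167 [489.93943418 -74.25453658 208.60520418] [-3.16490551  2.28682077 10.64293393]
tcp jig [-105.60425961    7.08086121]
jaw top z 45.185855874948885
tread z 17.428609470479184
tile [-100.81564525  -31.95621884] 23.029200248051612
```

View pics/w3.png

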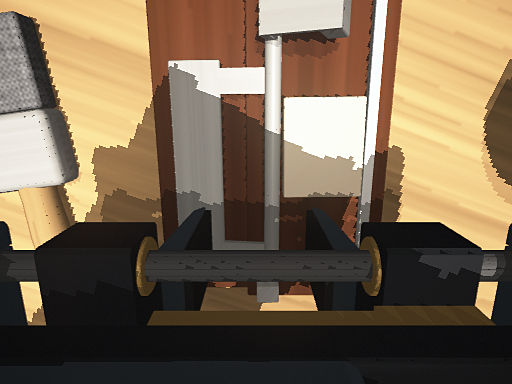

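The clip is open: tread z is 17.4, the jaw arm is raised, and the 10.6 N force shows it is on its hard stop. The tile's rear end (row 197) is ahead of the right fingertip. I'm pushing.

carry_out([
  [[0, 0, 0], [0, 0, 3], 0.44],
  [[0, 0, 0], [0, 0, 6], 0.44],
  [[0, 0, 0], [0, 0, 9], 0.44],
  [[0, 0, 0], [0, 0, 12], 0.44],
  [[0, 0, 0], [0, 0, 15], 0.44],
  [[0, 0, 0], [0, 0, 18], 0.44],
  [[0, 0, 0], [0, 0, 21], 0.44],
  [[0, 0, 0], [0, 0, 24], 0.44],
  [[0, 0, 0], [0, 0, 27], 0.44],
  [[0, 0, 0], [0, 0, 30], 0.44],
])

```text
time_s: 4.6
ee_pos: [513.0, -64.8, 207.8]
ee_rot: [-91.0, 0.3, -70.1]
force: [-20.0, -5.7, 23.4]
gripper_width: 51.0
```

```bash
cat > chk.py <<'E'
from h import *
import sys
s,f=wrist(sys.argv[1]);print(s["time_s"],s["ee_pos"],s["ee_rot"],s["force"],s["torque"],s["gripper_width"])
R=Ro.from_euler("z",19.6,degrees=True).as_matrix()[:2,:2];t=np.array([591.8,-45.5])
print("tcp jig",(s["ee_pos"][:2]-t)@R,"force jig",s["force"][:2]@R)
W=world(f);J=(W[...,:2]-t)@R;Z=W[...,2]
hsv=cv2.cvtColor(f["frame"],cv2.COLOR_BGR2HSV)
m=(np.abs(J[...,1]+25)<30)&(np.abs(Z-24)<4)&(J[...,0]<30)&(J[...,0]>-110)
n,l,st,c=cv2.connectedComponentsWithStats(m.astype(np.uint8));
for k in range(1,n):
    if st[k,4]>300:
        Q=J[l==k];print(st[k],np.percentile(Q,[1,99],axis=0).round(1).tolist(),np.median(Z[l==k]))
E
python3 chk.py w4
```

```text
4.6 [512.974812   -64.84417831 207.8339692 ] [-91.010958     0.27318459 -70.13463298] [-19.96589534  -5.67588953  23.36144842] [-0.31395975  3.61304023  0.44870588] 51.03287128268524
tcp jig [-80.7468908    8.21870571] force jig [-20.71300656   1.3505769 ]
[ 267    2  131   47 1912] [[11.4, -52.0], [29.9, 4.6]] 21.575767216489247
[ 266   89   21  161 2592] [[-87.0, -4.4], [-7.8, 4.4]] 24.327801066585558
[ 286  111   88  139 8140] [[-69.6, -45.6], [-17.3, -6.5]] 23.016668876931554
```

View pics/w4.png

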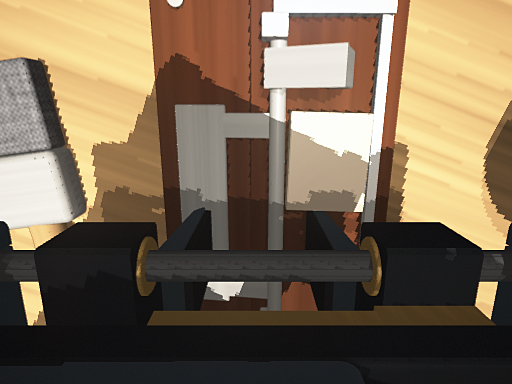

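carry_out([
  [[0, 0, 0], [0, -1, 0], 0.44],
  [[0, 0, 0], [0, -2, 0], 0.44],
  [[0, 0, 0], [0, -2, 0], 0.44],
])

```text
time_s: 4.9
ee_pos: [516.4, -64.4, 209.7]
ee_rot: [-90.3, 0.1, -70.3]
force: [-5.4, -0.1, 7.0]
gripper_width: 50.9
```

Friction from excess down-force caused the resistance, and relieving it worked. I'm continuing with the lighter press.

carry_out([
  [[0, 0, 0], [0, 0, 3], 0.44],
  [[0, 0, 0], [0, 0, 6], 0.44],
  [[0, 0, 0], [0, 0, 9], 0.44],
  [[0, 0, 0], [0, 0, 12], 0.44],
])

```text
time_s: 5.23
ee_pos: [528.1, -60.6, 209.6]
ee_rot: [-90.3, 0.0, -70.3]
force: [-6.0, -1.4, 8.4]
gripper_width: 51.3
```

carry_out([
  [[0, 0, 0], [0, 0, 3], 0.44],
  [[0, 0, 0], [0, 0, 6], 0.44],
  [[0, 0, 0], [0, 0, 9], 0.44],
  [[0, 0, 0], [0, 0, 12], 0.44],
  [[0, 0, 0], [0, 0, 15], 0.44],
])

```text
time_s: 5.65
ee_pos: [542.2, -55.6, 209.6]
ee_rot: [-90.3, 0.0, -70.3]
force: [-6.3, -1.2, 7.3]
gripper_width: 50.7
```

```bash
python3 chk.py w5
```

```text
5.65 [542.23511888 -55.61465529 209.60756887] [-9.03029178e+01  2.14912305e-02 -7.02701796e+01] [-6.28385245 -1.18833755  7.28332194] [-0.10646032  1.17544132  0.14727419] 50.73490632331983
tcp jig [-50.08594265   7.09803077] force jig [-6.31837973  0.98844592]
[ 268   81  115   10 1013] [[25.8, -52.2], [30.0, 1.5]] 21.06813593671888
[262  92  20  22 416] [[15.1, -4.1], [24.7, 4.9]] 26.916999676835395
[ 285  111   86  139 5818] [[-41.8, -47.2], [15.6, -8.0]] 23.027263068113776
[ 262  163   18   87 1348] [[-55.4, -4.3], [-9.9, 4.5]] 24.27209922035987
[264 282  14  29 405] [[-93.1, -4.3], [-75.0, 3.2]] 24.43743236915075
```

View pics/w5.png

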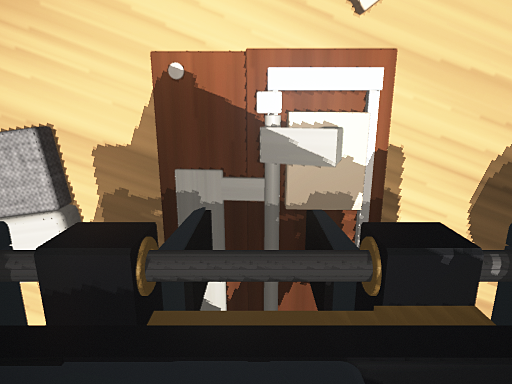

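The tile is under the raised jaw, with its front at row 112 (jig x ≈ 15.6) and the stop face at 25.8. About 10 mm remain.

carry_out([
  [[0, 0, 0], [0, 0, 3], 0.44],
  [[0, 0, 0], [0, 0, 5], 0.44],
  [[0, 0, 0], [0, 0, 7], 0.44],
  [[0, 0, 0], [0, 0, 8], 0.44],
  [[0, 0, 0], [0, 0, 8], 0.44],
])

```text
time_s: 6.12
ee_pos: [550.0, -52.9, 209.7]
ee_rot: [-90.3, 0.0, -70.3]
force: [-4.7, -0.9, 6.5]
gripper_width: 50.7
```

carry_out([
  [[0, 0, 0], [0, 0, 1], 0.44],
  [[0, 0, 0], [0, 0, 2], 0.44],
  [[0, 0, 0], [0, 0, 3], 0.44],
  [[0, 0, 0], [0, 0, 3], 0.44],
])

```text
time_s: 6.45
ee_pos: [552.0, -52.2, 209.6]
ee_rot: [-90.4, 0.0, -70.3]
force: [-7.3, -2.2, 9.3]
gripper_width: 51.2
```

carry_out([
  [[0, 0, 0], [0, 0, 1], 0.44],
  [[0, 0, 0], [0, 0, 2], 0.44],
  [[0, 0, 0], [0, 0, 2], 0.44],
])

```text
time_s: 6.7
ee_pos: [552.9, -51.9, 209.6]
ee_rot: [-90.6, 0.1, -70.3]
force: [-11.3, -5.5, 12.5]
gripper_width: 51.2
```

```bash
python3 chk.py w6
```

```text
6.7 [552.8957575  -51.91991587 209.57753951] [-9.06135939e+01  5.57958391e-02 -7.02661625e+01] [-11.29676981  -5.48041715  12.53626814] [-0.91750788  2.08969181 -0.11994911] 51.22516057755699
tcp jig [-38.80360245   7.00255962] force jig [-12.48062073  -1.37334866]
[ 268  104  113  146 6699] [[-28.6, -48.5], [29.6, -2.4]] 22.90141236598595
[262 113  20  23 410] [[15.1, -4.3], [24.9, 4.8]] 26.853706476709178
[ 262  185   18   65 1016] [[-45.3, -4.4], [-10.7, 4.5]] 24.259582185542648
[264 282  14  29 405] [[-83.0, -4.2], [-65.1, 3.2]] 24.424318074945756
```

carry_out([
  [[0, 0, 0], [0, 0, 1], 0.44],
  [[0, 0, 0], [0, 0, 1.5], 0.44],
  [[0, 0, 0], [0, 0, 1.5], 0.44],
])

```text
time_s: 7.0
ee_pos: [553.5, -51.8, 209.5]
ee_rot: [-90.8, 0.1, -70.3]
force: [-14.1, -7.8, 14.0]
gripper_width: 50.9
```

```bash
python3 chk.py w7; python3 -c "
import cv2;i=cv2.imread('pics/w7.png')[70:260,150:400];cv2.imwrite('pics/w7c.png',cv2.resize(i,None,fx=3,fy=3))"
```

```text
7.0 [553.48852122 -51.75621244 209.53589662] [-9.07677532e+01  7.44262857e-02 -7.02569266e+01] [-14.14691227  -7.82530001  13.98224484] [-1.28876644  2.46716699 -0.11956808] 50.89456088672355
tcp jig [-38.1902704    6.95793414] force jig [-15.95221331  -2.62627827]
[ 268  104  113  146 6787] [[-28.5, -48.7], [29.7, -2.5]] 22.91046384864773
[262 114  20  22 393] [[15.2, -4.3], [24.6, 4.9]] 26.856913201431038
[ 262  186   18   64 1004] [[-45.1, -4.4], [-10.8, 4.5]] 24.36119140760236
[264 282  14  29 402] [[-83.0, -4.3], [-64.5, 3.2]] 24.411462471414858
```

View pics/w7c.png

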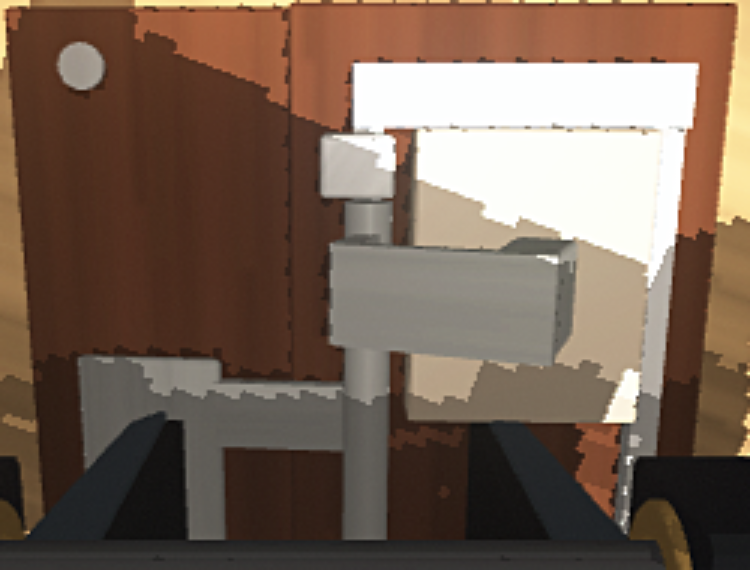

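The tile is square and flush against the stop (crop row 128). I'm backing the tip off, then lifting to let the clip shut.

carry_out([
  [[0, 0, 0], [0, 0, -2], 0.44],
  [[0, 0, 0], [0, 0, -4], 0.44],
  [[0, 0, 0], [0, 0, -6], 0.44],
  [[0, 0, 0], [0, 0, -7], 0.44],
  [[0, 0, 0], [0, -3, -7], 0.44],
  [[0, 0, 0], [0, -6, -7], 0.44],
  [[0, 0, 0], [0, -9, -7], 0.44],
  [[0, 0, 0], [0, -13, -7], 0.44],
  [[0, 0, 0], [0, -18, -7], 0.44],
  [[0, 0, 0], [0, -28, -7], 0.44],
])

```text
time_s: 7.88
ee_pos: [550.4, -52.7, 237.1]
ee_rot: [-90.1, 0.0, -70.4]
force: [-0.5, -0.7, 0.0]
gripper_width: 51.2
```

carry_out([
  [[0, 0, 0], [0, -40, 0], 0.44],
  [[0, 0, 0], [0, -80, 0], 0.44],
  [[0, 0, 0], [0, -110, -30], 0.44],
  [[0, 0, 0], [0, -110, -60], 0.44],
  [[0, 0, 0], [0, -110, -60], 0.44],
  [[0, 0, 0], [0, -110, -60], 0.44],
  [[0, 0, 0], [0, -110, -60], 0.44],
])

```text
time_s: 8.47
ee_pos: [494.4, -72.8, 347.9]
ee_rot: [-89.9, -0.0, -70.4]
force: [0.7, 0.2, -0.5]
gripper_width: 50.8
```

```bash
python3 chk.py w8; python3 -c "
from h import *
f=dict(np.load('pics/w8.npz'));W=world(f)
R=Ro.from_euler('z',19.6,degrees=True).as_matrix()[:2,:2];J=(W[...,:2]-[591.8,-45.5])@R
m=(np.abs(J[...,1]+20)<6)&(np.abs(J[...,0])<4)&(W[...,2]>28);print('jaw top',np.median(W[...,2][m]))
m=(np.abs(J[...,1]-37)<5)&(np.abs(J[...,0]+50)<20);print('tread',np.median(W[...,2][m]))
cv2.imwrite('pics/w8c.png',cv2.resize(f['frame'][:260,130:400],None,fx=2.2,fy=2.2))"
```

```text
8.4667 [494.41427139 -72.80209095 347.88815799] [-8.99378821e+01 -3.26098515e-02 -7.03783546e+01] [ 0.71080254  0.18007393 -0.45213073] [-0.01289194 -0.00408388 -0.00737794] 50.83810800364192
tcp jig [-100.9014807     6.94805728] force jig [ 0.73002291 -0.06879983]
[ 260   33   68   67 2651] [[-24.1, -48.1], [29.8, 3.0]] 22.881590629036886
[ 260   78   11  116 1007] [[-109.0, -4.5], [-7.6, 4.6]] 24.2660708078743
jaw top 42.06078833251162
tread 252.41731695488582
```

View pics/w8c.png

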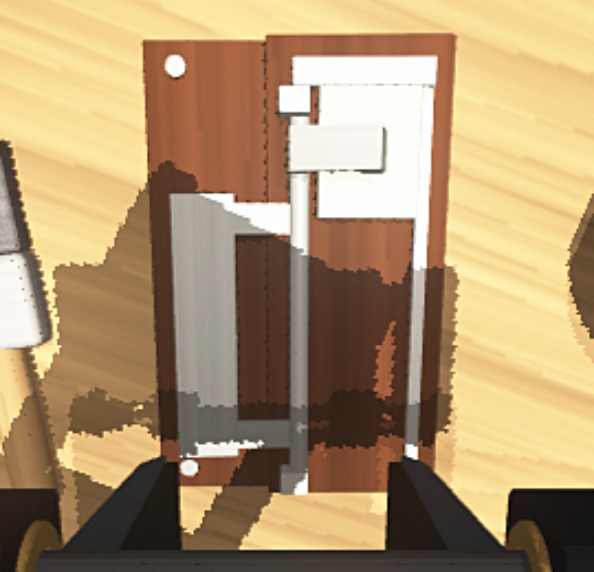

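The tile is against the stop (crop row 85), the jaw is shut on it, and the hand is well clear with no contact force. I'm handing in the job.

```bash
python3 -c "
from h import *
print(env.job_done())"
```

```text
the job is handed in; nothing more can be done
None
```

The tile is home against the end stop with the clip shut on it, and I've handed the job in. I pressed the tread to its hard stop with one fingertip and pushed the tile under the open jaw with the other. Then I backed off, let the clip close and lifted the hand clear.

- **Final picture:** The tile is square with no visible gap at the stop. Its rear end measures jig x ≈ -24 mm (home is -25, camera good to about 2 mm). The jaw rests on the tile, with the arm's top at about 42 mm, between the shut and fully open heights.
- **Hand and time:** The tips are about 130 mm above the bed and the external force is within sensor noise. The job took about 8.5 s.
- **Trouble on the way:** Partway through the push the down-force rose to 23 N and the push was held back by about 20 N. I eased the press by 2 mm, keeping the clip open, and it continued normally.
- **Failed check:** My last tread-height reading was invalid because the finger covered it in the depth image. I relied on the jaw height and the picture instead.
- **Other objects:** I kept the arm away from them but did not re-measure them at the end.

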